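# Fit the gauge post into its spring-plunger holder over the bowl

### The job

Take the throwing-gauge post out of its wooden stand and slide it upright into the bore of the clamp block beside the bowl, past the side spring plunger, until its collar sits fully home on the block and the plunger grips it, with the pointer's tip over the mouth of the bowl. Feel for the bore and press gently (never more than about 4 kg), leave the bowl, jug, scraper and rib where they are, and let go of the post.

Things in the scene. Friction and masses are not known exactly. Their poses are not given: they have to be found in the camera images.
- post_grip (a point): Centre of the post's square light-wood handle, 22 x 22 mm and 45 mm tall, its topmost part (105 to 150 mm above the foot). The loose post (150 mm tall, 0.18 to 0.34 kg) starts upright in the stand. z points up the post, x along the pointer; the handle's flat faces look along x and y. The gripped post may shift or tilt a little in the fingers.
- post_foot (a point): Centre of the post's flat foot, 127.5 mm below post_grip; same axes. Steel rod 14 mm in diameter, its first 2.5 mm tapering to a 10.4 mm wide foot; a grip groove 10.8 mm in diameter 9 to 19 mm above the foot; a collar 26 mm in diameter, 5 mm thick, underside 42 mm above the foot; then a 12 mm neck.
- pointer_tip (a point): Tip of the post's pointer, a thin straight steel bar (4 mm): 90 mm from the post's axis along its x, 95 mm above its foot. Same axes as post_grip.
- stand: Fixed dark wooden block, 80 x 80 x 52 mm, with a hole 15.6 mm wide and 44 mm deep at its centre, in which the post stands at the start, collar on the block, foot 10 mm above the bench. Origin at the centre of the underside.
- holder: Fixed post holder. Origin: centre of the underside of its dark steel foot plate, 190 x 64 x 8 mm with a slot along its x; z up. It carries the clamp block. Pressing or pushing the post against the holder with more than about 40 N in all is too much.
- slot_end (a point): Mark over the slot, at holder x = -25 mm, y = 0, level with the clamp block's top (62 mm above the bench); holder's axes. The aluminium block, 88 (x) by 40 (y) mm, is clamped firmly anywhere along the slot: the bore in the middle of its top lies 6 to 44 mm from this mark along +x, y = 0; where is not reported: feel for it. Bore: round, vertical, 15.6 mm wide, 44 mm deep.
- plunger_side (a point): Below slot_end on the holder's -y side, at the spring plunger's height (34 mm above the bench; black knob). Its round nose stands 3.5 mm into the bore, 28 mm below the top, pushing to +y with 5 N plus 1 N per mm; the post rides over it with some 5 to 15 N of push, more than its weight. Home: collar on the block's top, foot 20 mm above the bench, nose in the groove.
- bowl: Loose glazed ochre bowl, 124 mm wide at the rim, 52 mm high, on a fixed banding wheel (140 mm wide, 28 mm high) on the holder's +y side, its centre 118 to 132 mm from the slot; rim 80 mm above the bench. Origin at the centre of its underside. To be left in place.
- jug: Blue plastic jug, 112 mm wide, 170 mm tall, handle to its -x; bystander. Origin at the centre of its underside.
- scraper: Steel scraper with a wooden handle, lying flat, 175 mm long (along its x) and 60 mm wide; bystander. Origin on the bench near its middle.
- rib: Small thin wooden rib lying flat, 84 x 68 x 7 mm; bystander. Origin on the bench near its middle.

How it is judged (in metres and radians):
On the way:
1. the post is lifted clear of its stand (height (world z) of post_foot above 0.058 m and angle between post_foot's own z axis and vertical below 0.35 rad), for 0.1 s.
At the end, for the whole second after the job is handed in: The post stands in the holder's bore, upright within 4 degrees, its collar within 2.5 mm of the block's top, the pointer's tip over the bowl's mouth (within 62 mm of its centre, seen from above), at rest and released (z of post_foot in the frame of holder below 0.0225 m and y of post_foot in the frame of holder between -0.004 and 0.004 m and x of post_foot in the frame of holder between -0.023 and 0.023 m and angle between post_foot's own z axis and vertical below 0.07 rad and horizontal distance between pointer_tip and bowl below 0.062 m and linear speed of post below 0.01 m/s); the robot touches nothing.
It fails at once if the post loads the holder with more than 45 N (contact force between post and holder above 45 N).
It fails at once if the bowl is moved by more than 10 mm (distance of bowl from where it was at the start of the episode above 0.01 m).
It fails at once if the jug is moved by more than 15 mm (distance of jug from where it was at the start of the episode above 0.015 m).
It fails at once if the scraper is moved by more than 15 mm (distance of scraper from where it was at the start of the episode above 0.015 m).
It fails at once if the rib is moved by more than 15 mm (distance of rib from where it was at the start of the episode above 0.015 m).
It also fails if it takes over 72 s, if anything falls off the work surface, if the arm or the gripper's body presses on something with over 40 N, if the wrist force passes 120 N, or if a joint passes its speed limit or range.

### The arm

A 6-joint arm with a two-finger parallel gripper is mounted at the origin on the work surface. World frame = base frame: x ahead of the robot, y to its left, z up, the work surface at z = 0. Lengths are in m, angles in degrees, forces in N, time in s.
With the tool pointing down it reaches from about 0.4 to 0.825 m from the base axis. Payload 7 kg.
Tool frame: the origin (TCP) lies at the very end of the fingers, on their centre line; the grasp point (between the pads) lies 19 mm behind it (r.grasp_offset is the z of the grasp point in the tool frame, in m); z points along the fingers, y is the direction in which the jaws open and shut (so a half turn about z gives the same grasp; the last joint's range is limited). The gripper opens to 88 mm and grips with 3 to 60 N. Pads are 19 mm wide; open, the fingers measure 130 mm over their backs; the gripper's body (78 mm by 193 mm) begins 47 mm behind the grasp point.
Start: joints at [-56.259, 20.546, 0.682, 0, -70.136, -16.507], TCP at [0.2, -0.645, 0.227] pointing down, gripper open.
Joint ranges: [-176.03, 176.03], [-82.01, 121.73], [-58.28, 71.71], [-173.87, 95.51], [-174.79, -0.11], [-173.66, 173.66]. Speed limits (degrees/s): [136.94, 136.94, 172.46, 180, 180, 180].

### API

Orientations are given as [roll, pitch, yaw] about the fixed x, y, z axes, in that order (R = Rz(yaw) Ry(pitch) Rx(roll)).
In Python, from plant import r gives the robot as it stands.
- The arm moves only by the tool carry_out, never from a script. Its argument "plan" is a list of rows, each a list of 6 numbers: the shift along the world's x, y, z in m, then the turn, a rotation vector about the world's x, y, z in rad. In form: [[tx, ty, tz, wx, wy, wz], ...]. A call has 1 to 12 rows; each row shifts and turns the pose as measured when the row begins; what a row does not reach is not made up. A row lasts 1/12 s, in which the tool goes at most 41.7 mm and 7.16 degrees, less where a joint would pass 70% of its speed; a pose out of reach is approached as far as the arm can. A call with a gripper value outside its range is refused whole. "fingers" is the closure, from -1 (fully open) to 1 (shut), set as the call begins (left out, the last holds). The fingers move at their own pace and stop on an object; "force" is the grip in N (left out, the last holds). Time passes only in rows, so rows that do not move let the fingers close. It gives the time, the measured TCP pose, the force and the opening at its end, in the units of the state.
- r.get_state(): the state, without advancing time (a new reading comes with each control period).
- r.capture(name): name is "scene" or "top" or "wrist"; returns the picture (420x560x3 uint8, red, green, blue); there is no depth.
- r.camera_model(name): a dict with "fov_y" (degrees; the focal length in pixels is half the picture's height over the tangent of half this angle, whatever the lens; pixels are square), "cx", "cy" (the principal point, pixels), "R" (3x3) and "t" (3): a world point X has camera coordinates R X + t; the wrist camera has in their place "mount" (4x4, takes a point from camera to tool coordinates, whose origin is the TCP and whose axes are the flange's). Camera axes: x right, y down, z forward; pixel columns grow to the right and rows downward; lengths in m; the calibration is good to about 2 mm. A picture is of the moment at which its call begins: read the wrist's pose just before it. camera_model takes no time and is no camera call.
- r.close_job(): hands the job in, once; it reports no verdict.
The state is a dict: "time_s": time; "joints": joint angles; "qd": joint speeds; "joint_torque": joint torques, N m; "tcp_pos": TCP position; "eef_rot": TCP orientation; "contact_force": force on the tool from outside, world axes, zero at the start; "moment": the same for the moment, N m; "gripper_width": finger opening in m.
Only numpy, scipy, OpenCV 4.12 (cv2) and the standard library are available. Lean on these libraries where they do the work, as an engineer would, in place of code of your own. Each camera call takes 0.05 s, during which the arm holds its last target.

## Working session

There is one attempt and no reset: what is moved stays moved. The work goes in short steps, Python scripts to look and compute and a tool call to move; the robot and the scene stay as the last step left them, time stands still between calls to the robot, and variables do not carry over. Pictures are saved under pics/ and viewed, and the job is handed in when it is done.

Besides the shell and the picture viewer there is one more tool, called after "Emit:" by a JSON object that holds its "name" and its "arguments". carry_out: Moves the arm, as the interface text tells. Its arguments: {"type":"object","properties":{"plan":{"type":"array"},"fingers":{"type":"number"},"force":{"type":"number"}},"required":["plan"]}

```bash
mkdir -p pics; ls
cat > h.py <<'E'
import numpy as np,cv2,json
from plant import r
def snap(n,f):
    im=r.capture(n); cv2.imwrite('pics/'+f,cv2.cvtColor(np.asarray(im),cv2.COLOR_RGB2BGR)); return im
def ray(cam,u,v):
    m=r.camera_model(cam); f=210/np.tan(np.radians(m['fov_y']/2))
    R=np.array(m['R']);t=np.array(m['t'])
    d=R.T@np.array([(u-m['cx'])/f,(v-m['cy'])/f,1]); return -R.T@t,d
def atz(cam,u,v,z):
    o,d=ray(cam,u,v); return o+d*(z-o[2])/d[2]
def proj(cam,X):
    m=r.camera_model(cam); f=210/np.tan(np.radians(m['fov_y']/2))
    p=np.array(m['R'])@np.array(X)+np.array(m['t']); return p[:2]/p[2]*f+[m['cx'],m['cy']]
E
python3 - <<'E'
from h import *
print(r.get_state()); print(r.camera_model('scene'),r.camera_model('top'),r.camera_model('wrist'))
snap('scene','s0.png');snap('top','t0.png')
E
```

```text
pics
{'time_s': 0.0, 'joints': array([-5.62593748e+01,  2.05924020e+01,  6.34020793e-01, -1.81327281e-02,
       -7.01368495e+01, -1.65088578e+01]), 'qd': array([-0.04117638, -0.03290057,  0.04984343, -0.03061624, -0.07003688,
       -0.06402587]), 'joint_torque': array([ 7.56708178e-04, -5.82724249e+01,  2.93054527e+01,  6.99665576e+00,
        7.05490995e-03, -1.89223783e-04]), 'tcp_pos': array([ 0.19979998, -0.64424059,  0.22561991]), 'eef_rot': array([ 1.79903851e+02, -1.07202645e-02, -1.62774399e+02]), 'contact_force': array([-0.8009122 , -0.18661896, -0.15263668]), 'moment': array([ 0.00020179, -0.03993732, -0.00574649]), 'gripper_width': 0.08775093451222866}
{'fov_y': 49.45850060423799, 'cx': 274.3878105923617, 'cy': 217.16615527985388, 'R': array([[ 8.40602112e-01,  5.41653065e-01,  2.15334619e-04],
       [ 3.07313910e-01, -4.76599095e-01, -8.23657370e-01],
       [-4.46033910e-01,  6.92434300e-01, -5.67087727e-01]]), 't': array([-0.41387978, -0.1188559 ,  1.31617811])} {'fov_y': 45.11513007636, 'cx': 270.3925360757786, 'cy': 206.30642236369783, 'R': array([[ 0.00727001, -0.99982185,  0.01741854],
       [-0.98960959, -0.00969495, -0.14345339],
       [ 0.1435967 , -0.01619465, -0.98950377]]), 't': array([-0.1024934 ,  0.56915443,  1.01193357])} {'fov_y': 67.36540759311023, 'cx': 280.0985562107197, 'cy': 206.87680405529363, 'mount': array([[-1.22018925e-03, -9.69287619e-01, -2.45926866e-01,
         6.64949859e-02],
       [ 9.99998892e-01, -9.72973028e-04, -1.12674631e-03,
        -6.49549632e-04],
       [ 8.52861042e-04, -2.45927968e-01,  9.69287732e-01,
        -1.57718209e-01],
       [ 0.00000000e+00,  0.00000000e+00,  0.00000000e+00,
         1.00000000e+00]])}
```

View pics/s0.png

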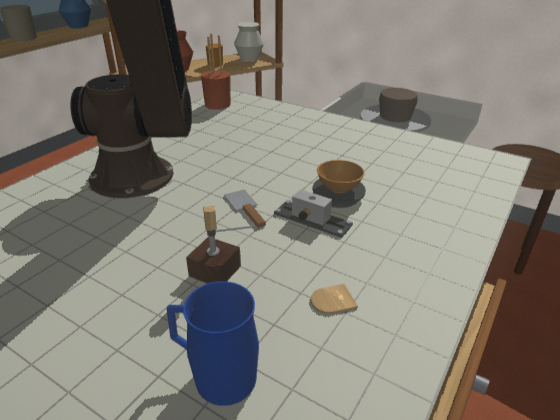

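View pics/t0.png

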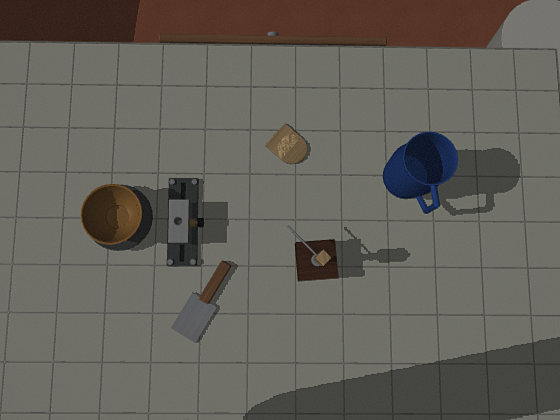

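The top view shows the stand and post at about (320,258), the holder at (184,221), the bowl at (112,214) and the jug at (430,160). Next I zoom in.

Run:
```python
import cv2
t=cv2.imread('pics/t0.png')
cv2.imwrite('pics/t0a.png',cv2.resize(t[200:300,270:370],(600,600),interpolation=cv2.INTER_CUBIC))
cv2.imwrite('pics/t0b.png',cv2.resize(t[165:275,75:221],(796,600),interpolation=cv2.INTER_CUBIC))
```

```text
(no output)
```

View pics/t0a.png

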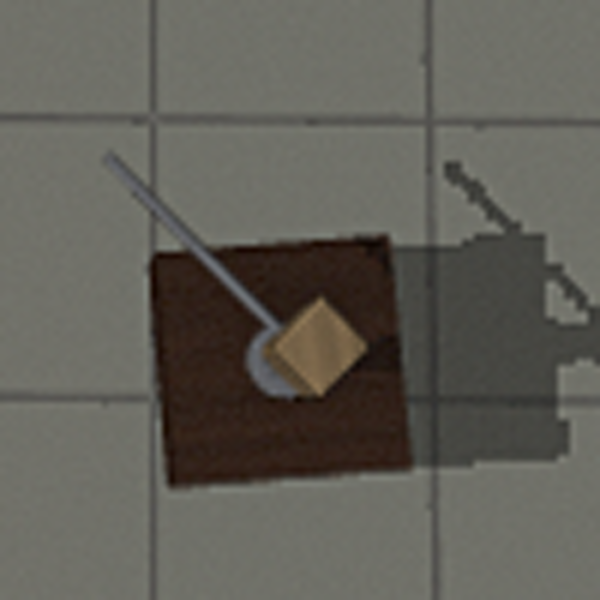

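View pics/t0b.png

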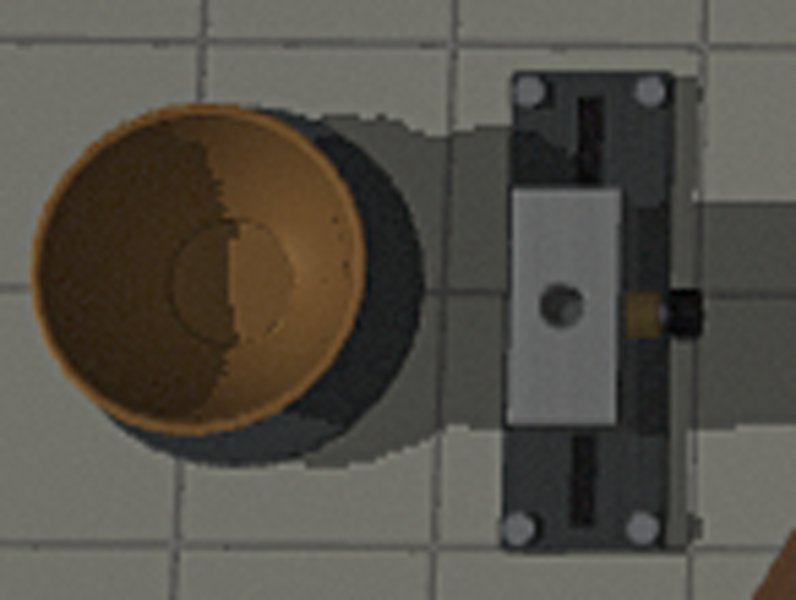

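The crops show the handle top centre at about (320,346), the pointer tip at (108,156) and the bore at (561,306). I convert these to positions.

```bash
python3 - <<'E'
from h import *
A=lambda u,v:((u+.5)/6-.5+270,(v+.5)/6-.5+200)
B=lambda u,v:((u+.5)/5.452-.5+75,(v+.5)/5.4545-.5+165)
h=atz('top',*A(320,346),.160); tip=atz('top',*A(108,156),.105)
print('handle',h,'tip',tip, tip-h, np.degrees(np.arctan2(*(tip-h)[[1,0]])),np.linalg.norm((tip-h)[:2]))
hc=[atz('top',*A(u,v),.16) for u,v in [(320,298),(367,346),(320,396),(273,349)]]
print(np.array(hc),np.mean(hc,0)); 
sc=np.array([atz('top',*A(u,v),.052) for u,v in [(150,254),(388,236),(412,467),(168,487)]]);print('stand',sc,sc.mean(0),np.linalg.norm(sc-np.roll(sc,1,0),axis=1))
print('bore',atz('top',*B(561,306),.062))
bc=np.array([atz('top',*B(u,v),.062) for u,v in [(514,188),(621,187),(616,425),(507,424)]]);print('block',bc,bc.mean(0),np.linalg.norm(bc-np.roll(bc,1,0),axis=1))
pc=np.array([atz('top',*B(u,v),.008) for u,v in [(513,73),(672,72),(667,552),(502,550)]]);print('plate',pc,pc.mean(0),np.linalg.norm(pc-np.roll(pc,1,0),axis=1))
bw=np.array([atz('top',*B(u,v),.08) for u,v in [(32,272),(366,268),(201,102),(197,436)]]);print('bowl',bw,bw[:2].mean(0),bw[2:].mean(0))
# scene check
for X in [h,tip,bc.mean(0),atz('top',*B(561,306),.062)]: print(proj('scene',X))
E
python3 - <<'E'
import cv2
t=cv2.imread('pics/s0.png')
cv2.imwrite('pics/s0a.png',cv2.resize(t[160:290,180:370],(798,546),interpolation=cv2.INTER_CUBIC))
E
```

```text
handle [ 0.45985826 -0.19226822  0.16      ] tip [ 0.52322295 -0.13038762  0.105     ] [ 0.06336469  0.0618806  -0.055     ] 44.321108605721406 0.08856800755595186
[[ 0.47443501 -0.19237993  0.16      ]
 [ 0.45997333 -0.20659756  0.16      ]
 [ 0.44474422 -0.1921524   0.16      ]
 [ 0.45883466 -0.17794166  0.16      ]] [ 0.4594968  -0.19226789  0.16      ]
stand [[ 0.49543791 -0.14749021  0.052     ]
 [ 0.50228564 -0.228877    0.052     ]
 [ 0.4241852  -0.2361561   0.052     ]
 [ 0.41690026 -0.153597    0.052     ]] [ 0.45970225 -0.19153008  0.052     ] [0.07877471 0.08167436 0.07843891 0.08287988]
bore [0.53574751 0.09104987 0.062     ]
block [[0.58001625 0.11008601 0.062     ]
 [0.58079707 0.07014085 0.062     ]
 [0.49164996 0.06927155 0.062     ]
 [0.4916764  0.10948716 0.062     ]] [0.53603492 0.08974639 0.062     ] [0.08834188 0.03995279 0.08915134 0.04021562]
plate [[0.63467908 0.12220886 0.008     ]
 [0.63576279 0.05931179 0.008     ]
 [0.44652623 0.05597993 0.008     ]
 [0.4468016  0.11967848 0.008     ]] [0.54094243 0.08929476 0.008     ] [0.18789452 0.06290641 0.18926589 0.06369915]
bowl [[0.54438134 0.28100436 0.08      ]
 [0.54701072 0.15964404 0.08      ]
 [0.60811005 0.22292265 0.08      ]
 [0.48508884 0.21794873 0.08      ]] [0.54569603 0.2203242  0.08      ] [0.54659944 0.22043569 0.08      ]
[206.84168051 208.0770784 ]
[252.56188424 225.76579516]
[309.63028045 197.35770008]
[309.78903309 197.08341407]
```

View pics/s0a.png

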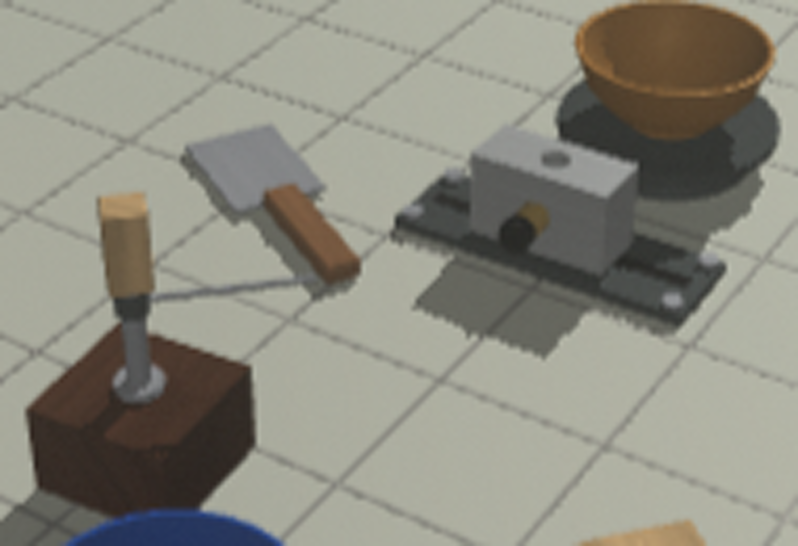

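The top-view positions are self-consistent: stand 80 mm, block 88x40 mm, tip radius 89 mm. The scene camera disagrees by about 2.7 px, so I'll refine with the wrist camera. I now move above the post and turn +27°.

Emit:
{"name": "carry_out", "arguments": {"plan": [[0.02,0.035,0.005,0,0,0.039],[0.02,0.035,0.005,0,0,0.039],[0.02,0.035,0.005,0,0,0.039],[0.02,0.035,0.005,0,0,0.039],[0.02,0.035,0.005,0,0,0.039],[0.02,0.035,0.005,0,0,0.039],[0.02,0.035,0.005,0,0,0.039],[0.02,0.035,0.003,0,0,0.039],[0.02,0.035,0.0,0,0,0.039],[0.02,0.035,0.0,0,0,0.039],[0.02,0.035,0.0,0,0,0.039],[0.02,0.035,0.0,0,0,0.039]], "fingers": -1}}

```text
time_s: 1.1
tcp_pos: [0.4372, -0.2119, 0.2575]
eef_rot: [179.3, -0.2, -135.5]
contact_force: [0.7, -0.1, -0.1]
gripper_width: 0.0875
```

Emit:
{"name": "carry_out", "arguments": {"plan": [[0.022,0.019,0.003,0,0,0],[0,0,0,0,0,0],[0,0,0,0,0,0]]}}

```text
time_s: 1.35
tcp_pos: [0.4625, -0.185, 0.2603]
eef_rot: [179.3, -0.1, -134.8]
contact_force: [-0.1, -0.2, -0.7]
gripper_width: 0.0876
```

```bash
cat >> h.py <<'E'
from scipy.spatial.transform import Rotation as Ro
def wpose():
    ps=[];s=r.get_state()
    T=np.eye(4);T[:3,:3]=Ro.from_euler('xyz',s['eef_rot'],degrees=True).as_matrix();T[:3,3]=s['tcp_pos'];return T
def watz(T,u,v,z):
    m=r.camera_model('wrist'); f=210/np.tan(np.radians(m['fov_y']/2)); M=T@np.array(m['mount'])
    d=M[:3,:3]@[(u-m['cx'])/f,(v-m['cy'])/f,1]; o=M[:3,3]; return o+d*(z-o[2])/d[2]
E
python3 - <<'E'
from h import *
for i in range(3):
    s=r.get_state(); print(s['time_s'],s['tcp_pos'],s['eef_rot'])
T=wpose(); np.save('T1.npy',T); snap('wrist','w1.png')
E
```

```text
1.35 [ 0.46249763 -0.18504551  0.26032491] [ 1.79295004e+02 -1.01509356e-01 -1.34843781e+02]
1.35 [ 0.46249763 -0.18504551  0.26032491] [ 1.79295004e+02 -1.01509356e-01 -1.34843781e+02]
1.35 [ 0.46249763 -0.18504551  0.26032491] [ 1.79295004e+02 -1.01509356e-01 -1.34843781e+02]
```

View pics/w1.png

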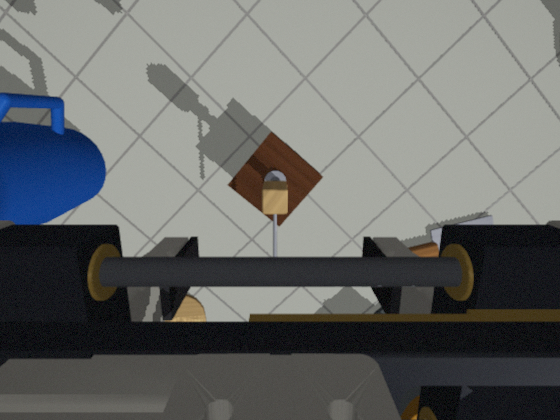

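Run:
```python
import cv2
t=cv2.imread('pics/w1.png')
cv2.imwrite('pics/w1a.png',cv2.resize(t[120:270,215:345],(520,600),interpolation=cv2.INTER_CUBIC))
```

```text
(no output)
```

View pics/w1a.png

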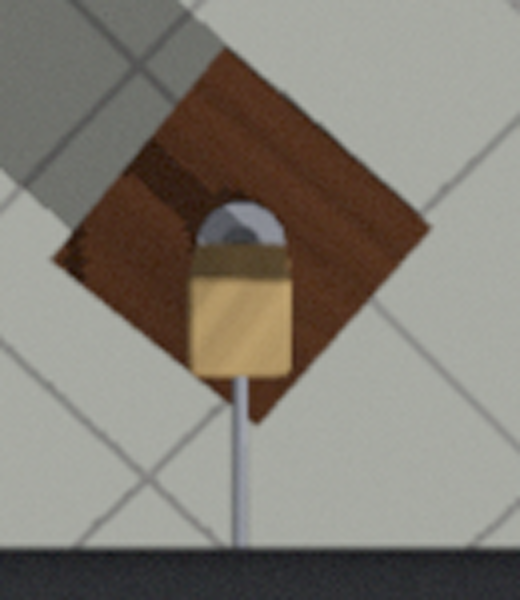

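The wrist view shows the handle top centred at (275.2,201.9), with the pointer running straight down the image, so the jaw alignment is good.

Run:
```python
from h import *
T=np.load('T1.npy')
A=lambda u,v:((u+.5)/4-.5+215,(v+.5)/4-.5+120)
h=watz(T,*A(241,328),.16); print('handle',h)
c=np.array([watz(T,*A(u,v),.052) for u,v in [(225,48),(431,228),(257,424),(53,260)]]); print('stand',c.mean(0),np.linalg.norm(c-np.roll(c,1,0),axis=1))
p=[watz(T,*A(u,v),.105) for u,v in [(243,385),(240,543)]]; d=p[1]-p[0]; print('pointer yaw',np.degrees(np.arctan2(d[1],d[0])))
print('handle width',np.linalg.norm(watz(T,*A(190,330),.16)-watz(T,*A(292,330),.16)))
print('handle in tool',np.linalg.inv(T)@np.r_[h,1], 'tool z',T[:3,2])
```

```text
handle [ 0.46080912 -0.19197341  0.16      ]
stand [ 0.46084262 -0.1922998   0.052     ] [0.07914839 0.07892536 0.07871138 0.07843456]
pointer yaw 43.82769941677682
handle width 0.021455413260473087
handle in tool [ 0.00592505 -0.00492246  0.10028259  1.        ] tool z [-0.00997331  0.00742054 -0.99992273]
```

Emit:
{"name": "carry_out", "arguments": {"plan": [[-0.002,-0.007,0,-0.007,-0.01,-0.015],[0,0,-0.02,0,0,0],[0,0,-0.02,0,0,0],[0,0,-0.02,0,0,0],[0,0,-0.01,0,0,0],[0,0,0,0,0,0]]}}

```text
time_s: 1.9
tcp_pos: [0.4562, -0.1996, 0.1883]
eef_rot: [-179.7, 0.1, -136.5]
contact_force: [-0.8, -0.3, 0.6]
gripper_width: 0.0875
```

Run:
```python
from h import *
T=wpose();print(r.get_state()['tcp_pos'],r.get_state()['eef_rot'],T[:3,2])
```

```text
[ 0.45622284 -0.1996226   0.1882842 ] [-1.79707159e+02  1.16867319e-01 -1.36479171e+02] [ 0.00499857 -0.00230155 -0.99998486]
```

Emit:
{"name": "carry_out", "arguments": {"plan": [[0.004,0.007,0,0,0,0.008],[0,0,0,0,0,0],[0,0,0,0,0,0]]}}

```text
time_s: 2.15
tcp_pos: [0.4589, -0.1951, 0.1891]
eef_rot: [-179.7, 0.1, -136.3]
contact_force: [0.4, -0.2, -0.4]
gripper_width: 0.0877
```

Emit:
{"name": "carry_out", "arguments": {"plan": [[0,0,0,0,0,0]]}}

```text
time_s: 2.23
tcp_pos: [0.4592, -0.1954, 0.1898]
eef_rot: [-179.6, 0.1, -136.3]
contact_force: [-0.7, -0.9, 0.1]
gripper_width: 0.0879
```

Emit:
{"name": "carry_out", "arguments": {"plan": [[0,0,0,0,0,0]]}}

```text
time_s: 2.32
tcp_pos: [0.4595, -0.1955, 0.1906]
eef_rot: [-179.5, 0.2, -136.3]
contact_force: [-0.4, 0.1, 0.0]
gripper_width: 0.0875
```

Emit:
{"name": "carry_out", "arguments": {"plan": [[0,0,0,0,0,0]]}}

```text
time_s: 2.4
tcp_pos: [0.4598, -0.1956, 0.1911]
eef_rot: [-179.5, 0.2, -136.3]
contact_force: [0.0, -0.1, -0.1]
gripper_width: 0.0874
```

Emit:
{"name": "carry_out", "arguments": {"plan": [[0.001,0.004,-0.02,0,0,0.005],[0,0,-0.02,0,0,0],[0,0,-0.02,0,0,0],[0,0,-0.01,0,0,0],[0,0,0,0,0,0]]}}

```text
time_s: 2.82
tcp_pos: [0.4635, -0.1916, 0.1222]
eef_rot: [-179.1, 0.5, -136.0]
contact_force: [-0.4, 0.9, -0.4]
gripper_width: 0.0878
```

Emit:
{"name": "carry_out", "arguments": {"plan": [[0,0,0,0,0,0]]}}

```text
time_s: 2.9
tcp_pos: [0.4635, -0.1916, 0.1222]
eef_rot: [-179.1, 0.5, -135.9]
contact_force: [0.3, -0.7, -0.2]
gripper_width: 0.0878
```

```bash
cat >> h.py <<'E'
def corr(yaw=None):
    s=r.get_state(); R=Ro.from_euler('xyz',s['eef_rot'],degrees=True)
    t=Ro.from_euler('xyz',[180,0,s['eef_rot'][2] if yaw is None else yaw],degrees=True)
    return s['tcp_pos'],s['eef_rot'],(t*R.inv()).as_rotvec().round(4)
E
python3 - <<'E'
from h import *
print(corr(-136)); snap('wrist','w2.png')
E
```

```text
(array([ 0.46347349, -0.19155064,  0.12224799]), array([-179.14608856,    0.48795658, -135.94256707]), array([ 0.0048,  0.0165, -0.0009]))
```

View pics/w2.png

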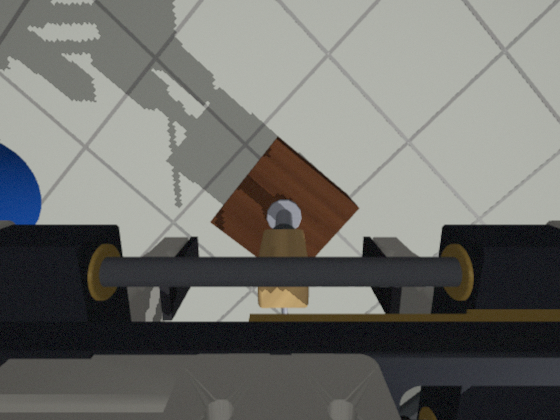

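The handle is centred between the fingers. I correct the tilt and close.

Emit:
{"name": "carry_out", "arguments": {"plan": [[-0.003,0,-0.003,0.005,0.016,0],[0,0,0,0,0,0]]}}

```text
time_s: 3.12
tcp_pos: [0.4613, -0.1915, 0.1209]
eef_rot: [-179.9, 0.1, -135.9]
contact_force: [-0.5, 0.3, 0.2]
gripper_width: 0.0876
```

Emit:
{"name": "carry_out", "arguments": {"plan": [[0,0,0,0,0,0],[0,0,0,0,0,0],[0,0,0,0,0,0],[0,0,0,0,0,0],[0,0,0,0,0,0],[0,0,0,0,0,0],[0,0,0,0,0,0],[0,0,0,0,0,0]], "fingers": 1, "force": 45}}

```text
time_s: 3.78
tcp_pos: [0.4628, -0.1918, 0.1233]
eef_rot: [-179.8, 0.3, -135.9]
contact_force: [-0.7, -0.3, 0.6]
gripper_width: 0.0398
```

Emit:
{"name": "carry_out", "arguments": {"plan": [[0,0,-0.001,0,0,0],[0,0,-0.001,0,0,0],[0,0,-0.001,0,0,0],[0,0,-0.001,0,0,0],[0,0,0,0,0,0],[0,0,0,0,0,0]]}}

```text
time_s: 4.28
tcp_pos: [0.4623, -0.1912, 0.1207]
eef_rot: [-179.8, 0.3, -135.9]
contact_force: [-0.1, -1.0, -1.7]
gripper_width: 0.0219
```

The fingers have gripped at 21.9 mm. Lift.

Emit:
{"name": "carry_out", "arguments": {"plan": [[0,0,0.005,0,0,0],[0,0,0.01,0,0,0],[0,0,0.01,0,0,0],[0,0,0.01,0,0,0],[0,0,0.01,0,0,0],[0,0,0.01,0,0,0],[0,0,0.01,0,0,0],[0,0,0.01,0,0,0],[0,0,0,0,0,0],[0,0,0,0,0,0]]}}

```text
time_s: 5.12
tcp_pos: [0.4606, -0.1911, 0.2033]
eef_rot: [-179.9, 0.2, -136.0]
contact_force: [-0.2, 0.9, -3.3]
gripper_width: 0.0218
```

Run:
```python
from h import *
s=r.get_state();print(s['contact_force'],s['moment'],corr(-136)); snap('scene','s1.png');snap('top','t1.png')
import cv2
a=cv2.imread('pics/s1.png')[130:280,150:350];cv2.imwrite('pics/s1a.png',cv2.resize(a,(800,600),interpolation=cv2.INTER_CUBIC))
```

```text
[-0.18823615  0.87788963 -3.25802127] [ 0.02603328  0.06050993 -0.020311  ] (array([ 0.46061536, -0.19105012,  0.20332671]), array([-179.92753658,    0.20766525, -135.95898574]), array([-0.0016,  0.0035, -0.0007]))
```

View pics/s1a.png

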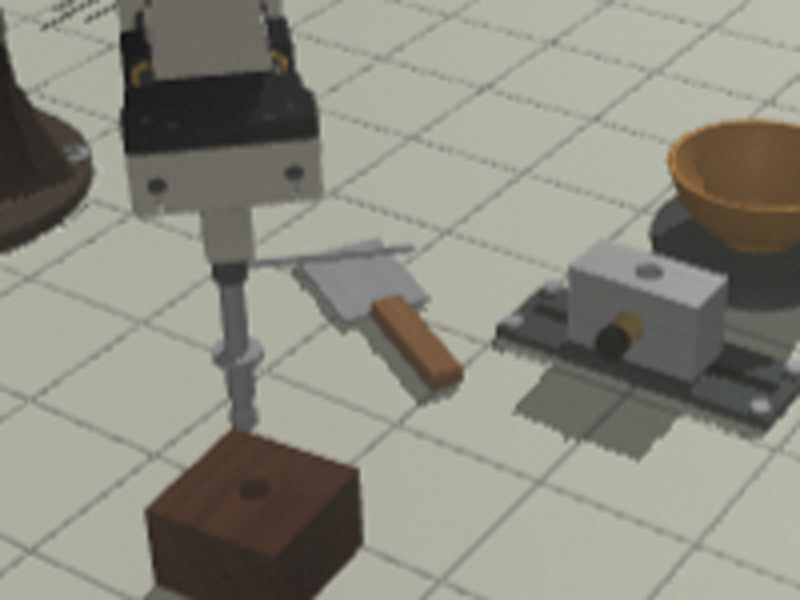

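The post is held upright and clear of the stand, and the wrist feels about 3.3 N of weight. I carry it over the bore, turning +41°.

Emit:
{"name": "carry_out", "arguments": {"plan": [[0.003,0.012,0.0,0,0,0.03],[0.006,0.024,0.0,0,0,0.06],[0.006,0.024,0.0,0,0,0.06],[0.006,0.024,0.0,0,0,0.06],[0.006,0.024,0.0,0,0,0.06],[0.006,0.024,0.0,0,0,0.06],[0.006,0.024,0.0,0,0,0.06],[0.006,0.024,0.0,0,0,0.06],[0.006,0.024,0.0,0,0,0.06],[0.006,0.024,0.0,0,0,0.06],[0.006,0.018,0.0,0,0,0.05],[0.003,0.01,0.0,0,0,0.03]]}}

```text
time_s: 6.22
tcp_pos: [0.521, 0.0738, 0.1939]
eef_rot: [179.3, -0.4, -97.3]
contact_force: [-0.5, 0.2, -2.7]
gripper_width: 0.0218
```

Emit:
{"name": "carry_out", "arguments": {"plan": [[0,0,0,0,0,0],[0,0,0,0,0,0]]}}

```text
time_s: 6.38
tcp_pos: [0.5208, 0.0757, 0.1923]
eef_rot: [179.1, -0.5, -97.1]
contact_force: [0.9, 0.4, -3.7]
gripper_width: 0.0221
```

Run:
```python
from h import *
print(corr(-95))
```

```text
(array([0.52080303, 0.07568929, 0.19225333]), array([179.11463577,  -0.48563844, -97.10133752]), array([ 0.0068, -0.0163,  0.0367]))
```

Emit:
{"name": "carry_out", "arguments": {"plan": [[0.008,0.007,0.001,0.007,-0.016,0.02],[0.007,0.007,0.001,0,0,0.017],[0,0,0,0,0,0],[0,0,0,0,0,0]]}}

```text
time_s: 6.72
tcp_pos: [0.5365, 0.0886, 0.1936]
eef_rot: [180.0, 0.0, -95.0]
contact_force: [-0.3, -0.1, -3.1]
gripper_width: 0.0218
```

Run:
```python
from h import *
print(corr(-95)); T=wpose(); np.save('T2.npy',T); snap('wrist','w3.png')
a=cv2.imread('pics/w3.png')[130:260,200:360];cv2.imwrite('pics/w3a.png',cv2.resize(a,(736,598),interpolation=cv2.INTER_CUBIC))
```

```text
(array([0.53647956, 0.08864241, 0.19362959]), array([ 1.79978274e+02,  4.48206703e-03, -9.49965561e+01]), array([-0.0001, -0.0004, -0.0001]))
```

View pics/w3.png

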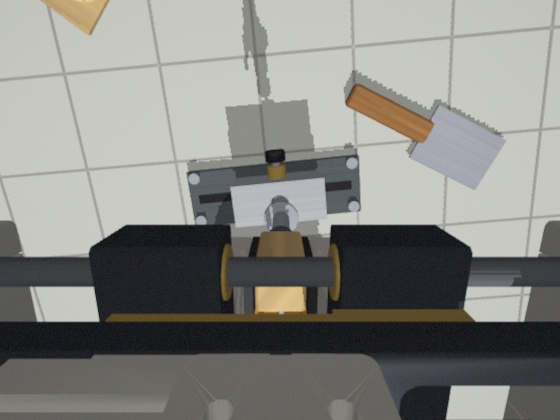

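View pics/w3a.png

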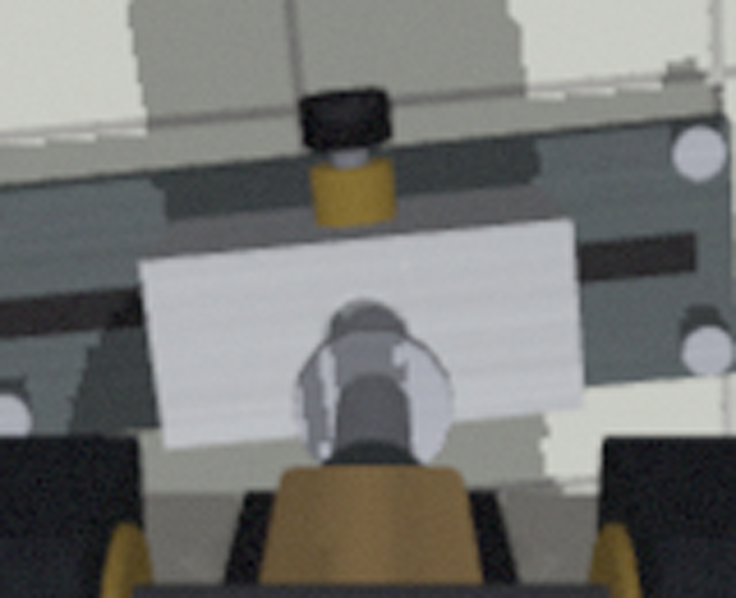

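The wrist view shows the whole block top, with crop corners (140,262),(572,220),(583,403),(165,447), and the post with its collar in front of it.

```bash
cat >> h.py <<'E'
def wproj(T,X):
    m=r.camera_model('wrist'); f=210/np.tan(np.radians(m['fov_y']/2)); M=np.linalg.inv(T@np.array(m['mount']))
    p=M@np.r_[X,1]; return p[:2]/p[2]*f+[m['cx'],m['cy']]
E
python3 - <<'E'
from h import *
T=np.load('T2.npy'); s=4.6
A=lambda u,v:((u+.5)/s-.5+200,(v+.5)/s-.5+130)
C=lambda p:((p[0]-200+.5)*s-.5,(p[1]-130+.5)*s-.5)
c=np.array([watz(T,*A(u,v),.062) for u,v in [(140,262),(572,220),(583,403),(165,447)]]); print(c,c.mean(0),np.linalg.norm(c-np.roll(c,1,0),axis=1))
b=c.mean(0); print('bore proj',C(wproj(T,b)))
p=T[:3,3]
for h in (110.7,101,91,68.7,63.7): print(h,C(wproj(T,p-[0,0,h/1000])))
d=c[0]-c[1]; print(np.degrees(np.arctan2(d[1],d[0])))
E
```

```text
[[0.58151781 0.07159203 0.062     ]
 [0.49386091 0.07076457 0.062     ]
 [0.49366267 0.10923492 0.062     ]
 [0.58130508 0.11106224 0.062     ]] [0.53758662 0.09066344 0.062     ] [0.03947078 0.08766081 0.03847086 0.08766146]
bore proj (np.float64(364.37196830930606), np.float64(334.5531253238128))
110.7 (np.float64(368.85420929478704), np.float64(349.2041873969855))
101 (np.float64(368.8440417451241), np.float64(361.91227553199946))
91 (np.float64(368.8327823936969), np.float64(375.9849710206921))
68.7 (np.float64(368.8043413013127), np.float64(411.532563179648))
63.7 (np.float64(368.79723395753945), np.float64(420.4157999550821))
0.5408448630816658
```

Run:
```python
import cv2,numpy as np
a=cv2.imread('pics/w3.png')[185:235,255:310]
a=cv2.resize(a,(660,600),interpolation=cv2.INTER_LANCZOS4);a=np.clip(((a/255.)**0.6)*255,0,255).astype('uint8');cv2.imwrite('pics/w3b.png',a)
```

```text
(no output)
```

View pics/w3b.png

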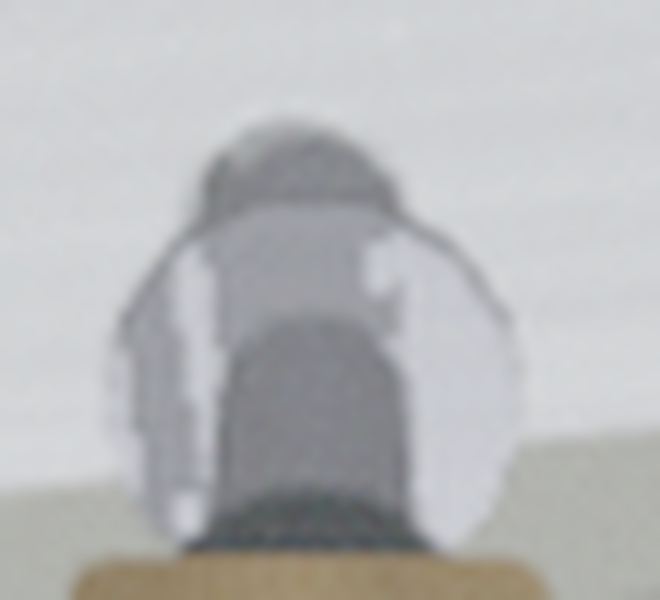

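Run:
```python
from h import *
T=np.load('T2.npy')
A=lambda u,v:((u+.5)/12-.5+255,(v+.5)/12-.5+185)
print(watz(T,*A(298,216),.062), watz(T,*A(314,405),.1936-.0637),watz(T,*A(314,405),.1936-.0687),T[:3,3])
```

```text
[0.53708241 0.09090699 0.062     ] [0.53562183 0.08664888 0.1299    ] [0.53573719 0.08810621 0.1249    ] [0.53647956 0.08864241 0.19362959]
```

Bore relative to post is about (+1.4, +2.5) mm. I shift and descend to just above the block.

Emit:
{"name": "carry_out", "arguments": {"plan": [[0.0012,0.0025,-0.003,0,0,0],[0,0,-0.005,0,0,0],[0,0,-0.005,0,0,0],[0,0,0,0,0,0],[0,0,0,0,0,0]]}}

```text
time_s: 7.18
tcp_pos: [0.5375, 0.0901, 0.1792]
eef_rot: [180.0, 0.0, -95.1]
contact_force: [0.2, -0.4, -3.3]
gripper_width: 0.0216
```

Run:
```python
from h import *
print(corr(-95)); T=wpose(); np.save('T3.npy',T); snap('wrist','w4.png'); snap('scene','s4.png'); snap('top','t4.png')
a=cv2.imread('pics/w4.png')[185:235,255:310]
a=cv2.resize(a,(440,400),interpolation=cv2.INTER_LANCZOS4);a=np.clip(((a/255.)**0.6)*255,0,255).astype('uint8');cv2.imwrite('pics/w4b.png',a)
a=cv2.imread('pics/s4.png')[130:230,250:370];cv2.imwrite('pics/s4a.png',cv2.resize(a,(720,600),interpolation=cv2.INTER_CUBIC))
```

```text
(array([0.53751829, 0.0901496 , 0.17917106]), array([ 1.79969590e+02,  6.14187588e-03, -9.51265533e+01]), array([-0.0002, -0.0005,  0.0022]))
```

View pics/w4b.png

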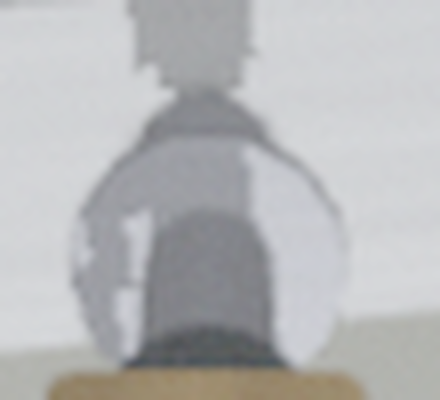

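View pics/s4a.png

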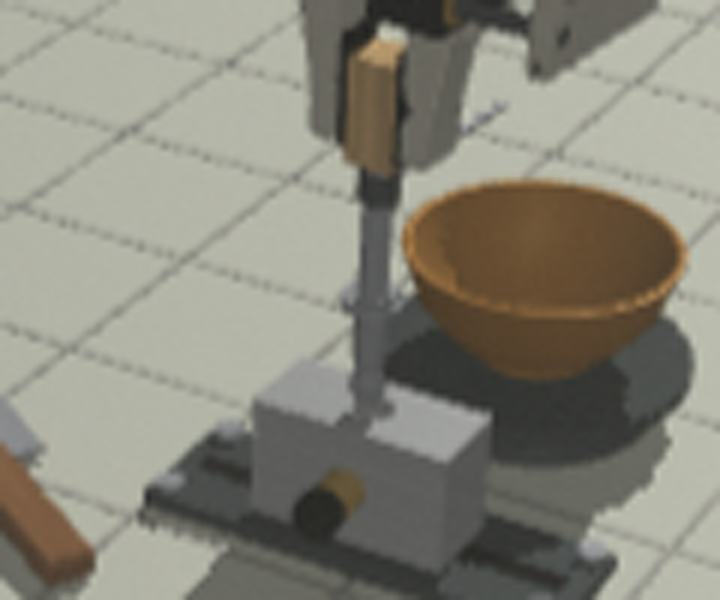

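The scene view shows the foot just above the bore. One small correction, then I feel downward.

Emit:
{"name": "carry_out", "arguments": {"plan": [[0.0006,0.0014,-0.002,0,0,0],[0,0,-0.002,0,0,0],[0,0,-0.001,0,0,0],[0,0,0,0,0,0]]}}

```text
time_s: 7.67
tcp_pos: [0.5387, 0.0921, 0.1747]
eef_rot: [-179.9, 0.1, -95.1]
contact_force: [-0.6, 0.3, -3.2]
gripper_width: 0.0218
```

Emit:
{"name": "carry_out", "arguments": {"plan": [[0,0,-0.002,0,0,0],[0,0,-0.001,0,0,0]]}}

```text
time_s: 7.83
tcp_pos: [0.5388, 0.0922, 0.1716]
eef_rot: [-179.9, 0.1, -95.1]
contact_force: [0.0, 0.4, -3.2]
gripper_width: 0.0214
```

Emit:
{"name": "carry_out", "arguments": {"plan": [[0,0,-0.002,0,0,0],[0,0,-0.001,0,0,0]]}}

```text
time_s: 8.0
tcp_pos: [0.5388, 0.0922, 0.1683]
eef_rot: [-179.9, 0.1, -95.1]
contact_force: [-0.6, 0.0, -2.9]
gripper_width: 0.0222
```

Emit:
{"name": "carry_out", "arguments": {"plan": [[0,0,-0.002,0,0,0],[0,0,-0.001,0,0,0]]}}

```text
time_s: 8.17
tcp_pos: [0.5387, 0.0922, 0.1649]
eef_rot: [-179.9, 0.1, -95.1]
contact_force: [-0.0, 0.6, -3.5]
gripper_width: 0.0213
```

Emit:
{"name": "carry_out", "arguments": {"plan": [[0,0,-0.002,0,0,0],[0,0,-0.001,0,0,0]]}}

```text
time_s: 8.33
tcp_pos: [0.5387, 0.0922, 0.1616]
eef_rot: [-179.9, 0.1, -95.1]
contact_force: [-0.9, -0.0, -3.6]
gripper_width: 0.0219
```

Emit:
{"name": "carry_out", "arguments": {"plan": [[0,0,-0.002,0,0,0],[0,0,-0.001,0,0,0]]}}

```text
time_s: 8.5
tcp_pos: [0.5387, 0.0922, 0.1582]
eef_rot: [-179.9, 0.1, -95.1]
contact_force: [0.9, -0.2, -3.1]
gripper_width: 0.0219
```

The foot is about 14 mm into the bore with no side load. I continue.

Emit:
{"name": "carry_out", "arguments": {"plan": [[0,0,-0.002,0,0,0],[0,0,-0.002,0,0,0],[0,0,-0.002,0,0,0]]}}

```text
time_s: 8.75
tcp_pos: [0.5389, 0.0923, 0.1518]
eef_rot: [-179.9, 0.1, -95.1]
contact_force: [-0.2, 0.7, -3.6]
gripper_width: 0.0218
```

Emit:
{"name": "carry_out", "arguments": {"plan": [[0,0,-0.002,0,0,0],[0,0,-0.001,0,0,0]]}}

```text
time_s: 8.92
tcp_pos: [0.5387, 0.0922, 0.1482]
eef_rot: [-179.9, 0.1, -95.1]
contact_force: [-0.3, -1.0, -2.1]
gripper_width: 0.0218
```

Emit:
{"name": "carry_out", "arguments": {"plan": [[0,0,-0.002,0,0,0],[0,0,-0.001,0,0,0]]}}

```text
time_s: 9.08
tcp_pos: [0.5393, 0.0927, 0.1457]
eef_rot: [-179.9, 0.1, -95.1]
contact_force: [-3.0, 1.7, 3.8]
gripper_width: 0.0217
```

The plunger is being felt. I press on gently, easing the sideways load.

Emit:
{"name": "carry_out", "arguments": {"plan": [[-0.0005,0,-0.002,0,0,0],[0,0,-0.001,0,0,0]]}}

```text
time_s: 9.25
tcp_pos: [0.539, 0.0932, 0.1435]
eef_rot: [-179.8, 0.2, -95.1]
contact_force: [-3.5, 1.1, 4.6]
gripper_width: 0.0218
```

Emit:
{"name": "carry_out", "arguments": {"plan": [[0,0,-0.002,0,0,0],[0,0,-0.001,0,0,0]]}}

```text
time_s: 9.42
tcp_pos: [0.5388, 0.0932, 0.1411]
eef_rot: [-179.8, 0.2, -95.1]
contact_force: [-2.0, 1.3, -0.7]
gripper_width: 0.0217
```

Emit:
{"name": "carry_out", "arguments": {"plan": [[-0.0005,0,-0.002,0,0,0],[0,0,-0.001,0,0,0]]}}

```text
time_s: 9.58
tcp_pos: [0.5386, 0.0933, 0.1385]
eef_rot: [-179.7, 0.2, -95.0]
contact_force: [-2.4, 1.1, 2.2]
gripper_width: 0.0219
```

Emit:
{"name": "carry_out", "arguments": {"plan": [[0,0,-0.002,0,0,0],[0,0,-0.001,0,0,0]]}}

```text
time_s: 9.75
tcp_pos: [0.5386, 0.0933, 0.1355]
eef_rot: [-179.7, 0.2, -95.0]
contact_force: [-2.5, 0.8, 1.9]
gripper_width: 0.0217
```

Emit:
{"name": "carry_out", "arguments": {"plan": [[0,0,-0.002,0,0,0],[0,0,-0.001,0,0,0]]}}

```text
time_s: 9.92
tcp_pos: [0.5385, 0.0933, 0.1319]
eef_rot: [-179.7, 0.2, -95.0]
contact_force: [-0.8, 0.7, -0.2]
gripper_width: 0.0217
```

Emit:
{"name": "carry_out", "arguments": {"plan": [[0,0,-0.001,0,0,0],[0,0,-0.001,0,0,0]]}}

```text
time_s: 10.08
tcp_pos: [0.5389, 0.0933, 0.1306]
eef_rot: [-179.7, 0.2, -95.0]
contact_force: [-8.9, 2.4, 24.3]
gripper_width: 0.0216
```

Emit:
{"name": "carry_out", "arguments": {"plan": [[0,0,-0.001,0,0,0],[0,0,-0.001,0,0,0]]}}

```text
time_s: 10.25
tcp_pos: [0.5388, 0.0933, 0.1306]
eef_rot: [-179.7, 0.2, -95.0]
contact_force: [-6.9, 0.9, 11.7]
gripper_width: 0.022
```

The collar has met the block: a hard stop at TCP z 0.1306, where 0.1307 was predicted. I relax and look.

Emit:
{"name": "carry_out", "arguments": {"plan": [[-0.0006,0,0,0,0,0],[0,0,0,0,0,0]]}}

```text
time_s: 10.42
tcp_pos: [0.5383, 0.0934, 0.1307]
eef_rot: [-179.6, 0.2, -95.0]
contact_force: [-1.1, 0.6, 0.6]
gripper_width: 0.0221
```

Run:
```python
from h import *
print(corr(-95)); snap('wrist','w5.png'); snap('scene','s5.png')
a=cv2.imread('pics/w5.png')[150:270,200:360];a=cv2.resize(a,(400,300),interpolation=cv2.INTER_CUBIC)
b=cv2.imread('pics/s5.png')[130:230,270:370];b=cv2.resize(b,(400,400),interpolation=cv2.INTER_CUBIC)
o=np.zeros((400,800,3),'uint8');o[:300,:400]=a;o[:,400:]=b;cv2.imwrite('pics/c5.png',o)
```

```text
(array([0.53833161, 0.0934047 , 0.13069021]), array([-179.64293416,    0.19251271,  -94.97231077]), array([-0.0028,  0.0065, -0.0005]))
```

View pics/c5.png

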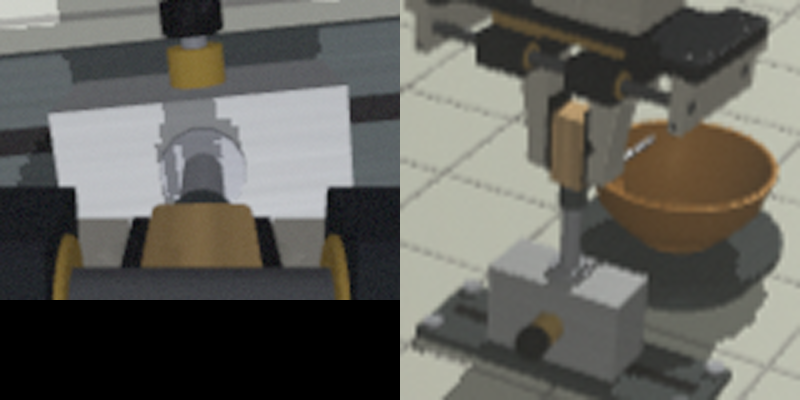

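The collar is seated on the block and the pointer reaches over the bowl. Release.

Emit:
{"name": "carry_out", "arguments": {"plan": [[0,0,0,0,0,0],[0,0,0,0,0,0],[0,0,0,0,0,0],[0,0,0,0,0,0],[0,0,0,0,0,0],[0,0,0,0,0,0],[0,0,0,0,0,0],[0,0,0,0,0,0]], "fingers": -1}}

```text
time_s: 11.18
tcp_pos: [0.5394, 0.0927, 0.1301]
eef_rot: [-179.6, 0.1, -95.0]
contact_force: [0.6, -0.3, 0.9]
gripper_width: 0.0695
```

Emit:
{"name": "carry_out", "arguments": {"plan": [[0,0,0.01,0,0,0],[0,0,0.02,0,0,0],[0,0,0.02,0,0,0],[0,0,0.03,0,0,0],[0,0,0.03,0,0,0],[0,0,0.03,0,0,0],[0,-0.03,0.02,0,0,0],[0,-0.04,0,0,0,0],[0,-0.04,0,0,0,0],[0,-0.04,0,0,0,0],[0,-0.02,0,0,0,0],[0,0,0,0,0,0]]}}

```text
time_s: 12.18
tcp_pos: [0.5369, -0.0842, 0.3089]
eef_rot: [-179.1, 0.0, -94.6]
contact_force: [-0.3, 1.0, 0.6]
gripper_width: 0.0878
```

Run:
```python
from h import *
print(r.get_state()['contact_force']); snap('top','t6.png'); snap('scene','s6.png')
a=cv2.imread('pics/t6.png')[165:275,75:221];a=cv2.resize(a,(400,301),interpolation=cv2.INTER_CUBIC)
b=cv2.imread('pics/s6.png')[130:230,270:370];b=cv2.resize(b,(400,400),interpolation=cv2.INTER_CUBIC)
o=np.zeros((400,800,3),'uint8');o[:301,:400]=a;o[:,400:]=b;cv2.imwrite('pics/c6.png',o)
```

```text
[-0.26178272  0.96412155  0.56699484]
```

View pics/c6.png

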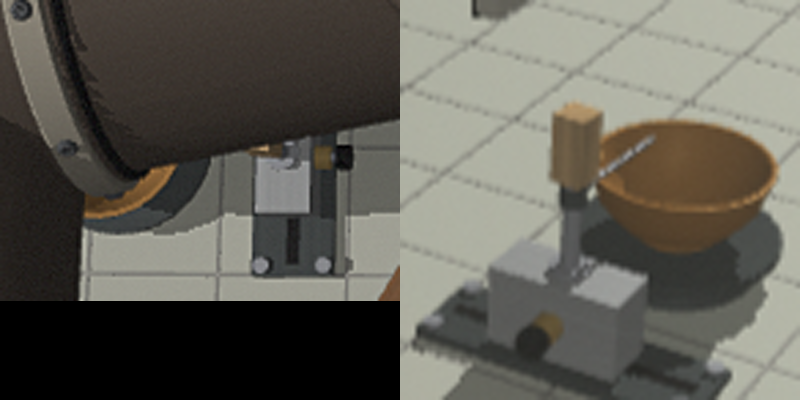

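The post stands alone with its pointer over the bowl. The arm blocks the top view, so I move it aside for one measured check.

Emit:
{"name": "carry_out", "arguments": {"plan": [[0,-0.04,0,0,0,0],[0,-0.04,0,0,0,0],[0,-0.04,0,0,0,0],[0,-0.04,0,0,0,0],[0,-0.04,0,0,0,0],[-0.02,-0.035,0,0,0,0],[-0.02,-0.035,0,0,0,0],[-0.02,-0.035,0,0,0,0],[-0.02,-0.03,0,0,0,0],[-0.02,-0.03,0,0,0,0],[0,0,0,0,0,0],[0,0,0,0,0,0]]}}

```text
time_s: 13.28
tcp_pos: [0.4382, -0.448, 0.3098]
eef_rot: [-179.2, 0.2, -93.3]
contact_force: [0.9, 0.5, 0.1]
gripper_width: 0.0876
```

Run:
```python
from h import *
snap('top','t7.png'); snap('scene','s7.png')
a=cv2.imread('pics/t7.png')[165:275,75:221];cv2.imwrite('pics/t7a.png',cv2.resize(a,(796,600),interpolation=cv2.INTER_CUBIC))
b=(2.6,.9)
for z in (.167,.170,.173): print('handle top',z,proj('scene',[.536,.0905,z])+b)
```

```text
handle top 0.167 [314.3953042  159.24512367]
handle top 0.17 [314.4565815  158.06937603]
handle top 0.173 [314.51805895 156.88978789]
```

View pics/t7a.png

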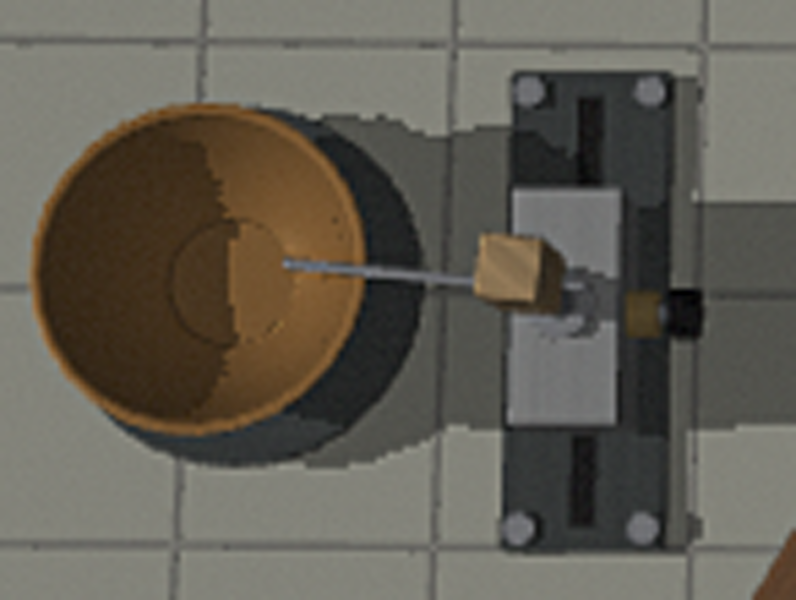

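Run:
```python
from h import *
B=lambda u,v:((u+.5)/5.452-.5+75,(v+.5)/5.4545-.5+165)
print(atz('top',*B(508,268),.170),atz('top',*B(285,264),.115), 'bowl .546 .2204; bore .5358 .0905')
s=r.get_state();print(s['qd'].round(2),s['time_s'])
a,b=[cv2.imread('pics/'+n).astype(int) for n in('t0.png','t7.png')]
d=abs(a-b).max(2)
for n,(y0,y1,x0,x1) in dict(bowl=(180,250,78,125),rib=(120,168,262,312),jug=(130,215,380,460),scraper=(258,345,170,232)).items(): print(n,(d[y0:y1,x0:x1]>40).sum())
print(r.close_job())
```

```text
[0.53596474 0.0909756  0.17      ] [0.54369167 0.17981734 0.115     ] bowl .546 .2204; bore .5358 .0905
[ 1.3  -0.3  -0.2  -0.12  0.14 -0.07] 13.3833
bowl 0
rib 0
jug 1216
scraper 0
the job is handed in; nothing more can be done
None
```

View pics/t7.png

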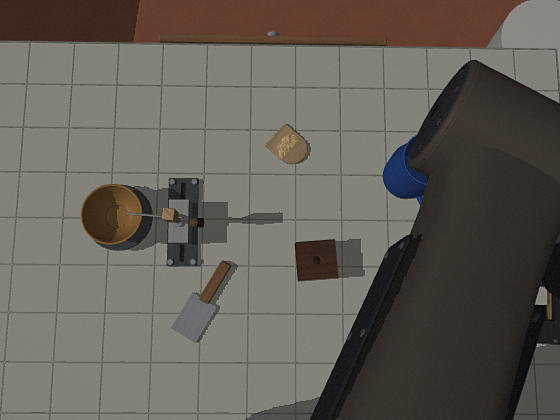

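I took the post out of its stand, slid it into the clamp block's bore past the plunger until the collar stopped on the block, let go and handed the job in at about 13.4 s. The hand-in reports no verdict, so the result rests on the checks below.

- **Seating:** The collar hit a hard stop at tool height 0.1306 m, where I had predicted 0.1307 m. The highest force I read was about 26 N at the wrist, within the 40 N limit. After release, the scene view put the handle's top where a fully seated post should be.
- **Upright:** In the top view the handle's top lies within about 0.5 mm of the bore axis.
- **Pointer:** The tip is at about (0.544, 0.180) m, roughly 41 mm from the bowl's centre; the limit is 62 mm.
- **Bystanders:** The bowl, rib and scraper show no change between the first and last top pictures. The arm partly covered the jug in the last picture, so the pixel comparison there failed. Its visible edge is unchanged, and the arm passed above it without any contact force.
- **Disagreement:** The scene camera was off from the top camera by about 2.7 pixels throughout. I relied on the top and wrist cameras instead, which agreed to within about 2 mm, and removed that offset for the seating check.

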